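# Refit the bag sealer's dial knob from behind the stock tin

## Robot

A 6-joint arm with a two-finger parallel gripper is mounted at the origin on the work surface. World frame = base frame: x ahead of the robot, y to its left, z up, the work surface at z = 0. Lengths are in m, angles in degrees, forces in N, time in s.
With the tool pointing down it reaches from about 0.35 to 0.875 m from the base axis. Payload 4.2 kg.
Tool frame: the origin (TCP) lies midway between the tips of the shut fingers; the grasp point (between the pads) lies 19 mm behind it; z points along the fingers, y is the line along which they close (so a half turn about z gives the same grasp; the last joint's range is limited). The gripper opens to 87 mm and grips with 3 to 60 N. Pads are 19 mm wide; open, the fingers measure 117 mm over their backs; the gripper's body (75 mm by 190 mm) begins 51 mm behind the grasp point.
Start: joints at [84.947, 22.042, 0.453, 0, -68.411, -14.817], TCP at [0.212, 0.588, 0.223] pointing down, gripper open.
Joint ranges: [-179.83, 179.83], [-69.29, 118.12], [-61.27, 80.66], [-181.25, 117.63], [-171.15, -9.14], [-177.46, 177.46]. Speed limits (degrees/s): [159.86, 159.86, 180, 180, 180, 180].

## Interface

Orientations are given as a 3x3 rotation matrix whose columns are the frame's x, y, z axes.
In Python, from station import sense, capture, finish_job, silhouettes, landmark_of gives the robot as it stands.
- The arm moves only by the tool step_arm, never from a script. Its arguments are lists of equal length, an entry for each row: "linear": the shift along the tool's x, y, z in mm, a list of three; "delta_rot": the turn, a rotation vector about the tool's x, y, z in rad, a list of three; "grip": the finger opening in mm, from 0 to 87. A call has 1 to 10 rows; each row shifts and turns the commanded pose from where the row before left it, along the tool's axes as they then stand; what a row does not reach is not made up. A row lasts 1/8 s, in which the tool goes at most 62.5 mm and 10.7 degrees, less where a joint would pass 70% of its speed; a pose out of reach is approached as far as the arm can. A call with a gripper value outside its range is refused whole. The fingers move at their own pace and stop on an object; the grip force is fixed at half the most. Time passes only in rows, so rows that do not move let the fingers close. It gives the time, the measured TCP pose, the force, the opening and the grip force at its end, in the units of the state.
- sense(): the state, without advancing time (a new reading comes with each control period).
- capture(name): name is "side" or "top" or "wrist"; returns a dict with "img" (420x560x3 uint8, red, green, blue), "fx", "fy", "cx", "cy" (pixels), "k1" (the pictures are not rectified: a ray, as slopes to the right and down, at radius r is drawn at 1 + k1 r^2 times it, then the intrinsics apply), "world_to_cam" (4x4, takes a point from world to camera coordinates); the wrist camera has in their place "mount" (4x4, takes a point from camera to tool coordinates, whose origin is the TCP and whose axes are the flange's). Camera axes: x right, y up, looking along -z (the intrinsics and any distortion apply to the point x, -y, -z); pixel columns grow to the right and rows downward; lengths in m; the calibration is good to about 2 mm. A picture is of the moment at which its call begins: read the wrist's pose just before it. There is no depth.
- finish_job(): hands the job in; it is judged then, once.
Trained networks look in the newest picture that a camera, given by its name, has taken for a name from the list of things; names that differ only in an ending like _2 or _b are one class to them, and where a whole thing is asked for, a point or a joint stands for the part that bears it (a point fixed in the world has none). Each returns a list of dicts, best first, with "score" (0 to 1); they miss things now and then, are a little off and sometimes report something else, mostly with a low value. They report only what shows in the picture. A call takes as long as a camera call. They do not tell look-alikes from the thing itself.
- silhouettes(camera, label): "mask" (420x560 bool, what is visible of it) and "point" ([column, row] in pixels, amid what is visible of it).
- landmark_of(camera, label): "point" ([column, row] in pixels: a listed point, or the origin of a listed thing).
The state is a dict: "time_s": time; "joints": joint angles; "joint_velocities": joint speeds; "effort": joint torques, N m; "tcp_pos": TCP position; "ee_rot": TCP orientation; "wrist_force": force on the tool from outside, world axes, zero at the start; "moment": the same for the moment, N m; "gripper_width": opening from 0.0 (shut) to 1.0 (fully open); "gripper_force": force on a finger pad.
Only numpy, scipy, OpenCV 4.12 (cv2) and the standard library are available. Lean on these libraries where they do the work, as an engineer would, in place of code of your own. Each camera call takes 0.05 s, during which the arm holds its last target. There are 200 camera calls.

## Task

The dial knob of the bag sealer has come off and stands behind the square tin in the row on the shelf board. Lift the square tin out and stand it clear on the bench, fetch the knob, turn it so that its bore matches the sealer's D-shaft, and press it fully home until it snaps. Then put the square tin back upright where it stood, leaving the round jars and the glue bottle undisturbed, and let go of everything.

Things in the scene. Friction and masses are not known exactly. Their poses are not given: they have to be found in the camera images.
- board: Plywood shelf board, fixed flat on the bench, 290 (x) x 330 (y) x 6 mm high, on the left or the right (the sealer is on the other side). Origin: centre of its underside. Three containers stand in a row along its y, 110 mm apart, 65 mm in front of its centre: the square tin in any of the three places, round jars in the others.
- tin: Square metal tin, 70 x 70 mm, body 113 mm high with a round white cap 48 mm in diameter and 24 mm high on top (137 mm overall), about 0.3 kg. Origin: centre of its underside; z up. It stands on the board; the knob is close behind it (83 mm further out, centre to centre). Standing clear means at least 130 mm from the knob, centre to centre.
- knob: Black dial knob, 46 mm high, 0.09 kg, standing upright on its open underside on the board. Round skirt 72 mm in diameter, 14 mm high; on it a grip bar 30 mm thick (along y), x -30 to +34 mm, upright sides from z 14 to 46 mm, and a pointed nose to x = +48 mm with a white line on top. Origin: on the bore axis in the plane of its underside; x to the nose. Starts with its nose roughly to world +y.
- knob_bore (a point): Mouth of the knob's D-bore, on its axis 3 mm above the underside, facing down; 35 mm deep, its flat on the nose (x) side, 1.2 mm of play each way round the shaft.
- shaft_seat (a point): Foot of the sealer's upright steel D-shaft, on its axis on the sealer's top face, 90 mm above the bench. z up, x points out of the shaft's flat; a brass D-plate (27 mm radius, 2.5 mm high) round the foot has its straight edge on the same side. x lies within about 1.2 rad of world +y. When home, the knob's origin is at this point and its nose points along this x.
- shaft_tip (a point): Top of the D-shaft, 34 mm above its foot; 20 mm in diameter, flat 5 mm off the axis, top 5 mm tapered inwards by 3.5 mm. The knob must match within about 0.15 rad. Sprung balls in its sides catch the knob: set on loosely it rests about 13 mm too high; pressed down on top with 10 to 15 N it snaps home. The shaft turns only stiffly (0.35 N m); it need not be turned.
- sealer: White bag sealer fixed on the bench, body 240 x 240 mm, 90 mm high. Origin: centre of its underside. The shaft stands 40 mm in front of (-x) its centre. Across the top, along y, lie a sealing bar 83 mm behind the shaft, 22 mm high, and a film roll 128 mm behind the shaft, reaching 160 mm above the bench.
- jar_a: Round jar with a white cap, 66 mm in diameter, 105 mm high, a bystander in the row on the board. Origin: centre of its underside.
- jar_b: The other round jar, the same.
- glue: Slim round bottle, 44 mm in diameter, 130 mm high, a bystander on the bench between board and sealer. Origin: centre of its underside. In front of it (x 0.45 to 0.52) the bench is free: a strip 110 mm wide, its middle at y = 15 mm from the robot's centre line towards the sealer.
There are look-alikes about, which are no part of the job. Leave any yellow look-alike of the tin alone. Leave any purple look-alike of the knob alone.

How it is judged:
By the outcome, as a careful person would: the job done as asked, in the order asked, and still so for the second after the job is handed in, with the robot touching nothing.
It also fails if it takes over 72 s, if anything falls off the work surface, if the arm or the gripper's body presses on something with over 40 N, if the wrist force passes 120 N, or if a joint passes its speed limit or range.

## Working session

There is one attempt and no reset: what is moved stays moved. The work goes in short steps, Python scripts to look and compute and a tool call to move; the robot and the scene stay as the last step left them, time stands still between calls to the robot, and variables do not carry over. Pictures are saved under pics/ and viewed, at most 11 in all, crops included, and the job is handed in when it is done.

Besides the shell and the picture viewer there is one more tool, called after "Emit:" as a command line: name --argument value ..., lists and objects as JSON in quotes. step_arm: Moves the arm, as the interface text tells. Its arguments: {"type":"object","properties":{"linear":{"type":"array"},"delta_rot":{"type":"array"},"grip":{"type":"array"}},"required":["linear","delta_rot","grip"]}

```bash
ls; mkdir -p pics
cat > h.py <<'E'
import numpy as np, cv2
from station import sense, capture, finish_job, silhouettes, landmark_of
def W2C(c):
    if "world_to_cam" in c: return np.array(c["world_to_cam"])
    s=c["state"]; T=np.eye(4); T[:3,:3]=s["ee_rot"]; T[:3,3]=s["tcp_pos"]
    return np.linalg.inv(T@np.array(c["mount"]))
def cap(n):
    s=sense(); c=capture(n); c["state"]=s; return c
def proj(c,P):
    P=np.atleast_2d(P); q=P@W2C(c)[:3,:3].T+W2C(c)[:3,3]
    a=np.c_[q[:,0]/-q[:,2], -q[:,1]/-q[:,2]]; r2=(a**2).sum(1,keepdims=True); a=a*(1+c["k1"]*r2)
    return a*[c["fx"],c["fy"]]+[c["cx"],c["cy"]]
def ray(c,px):
    K=np.array([[c["fx"],0,c["cx"]],[0,c["fy"],c["cy"]],[0,0,1.]])
    d=(np.array(px,float)-[c["cx"],c["cy"]])/[c["fx"],c["fy"]]; u=d.copy()
    for _ in range(30): u=d/(1+c["k1"]*(u@u))
    M=np.linalg.inv(W2C(c)); return M[:3,3], M[:3,:3]@np.array([u[0],-u[1],-1])
def at_z(c,px,z):
    o,d=ray(c,px); return o+d*(z-o[2])/d[2]
def save(c,f,sc=1): cv2.imwrite("pics/"+f,cv2.resize(c["img"][:,:,::-1],None,fx=sc,fy=sc))
E
python3 - <<'E'
from h import *
np.set_printoptions(precision=3,suppress=True)
H=dict(tin=0,knob=0.006,shaft_seat=.09,shaft_tip=.124,jar_a=.006,glue=0,board=0,sealer=0)
s=sense(); print(s)
for n in("top","side"):
    c=cap(n); save(c,n+"0.png")
    for l in H:
        for d in landmark_of(n,l): print(n,l,round(d["score"],2),np.array(d["point"]),at_z(c,d["point"],H[l] if l!="tin" else .006)[:2])
E
```

```text
pics
{'time_s': 0.0, 'joints': array([ 84.947,  22.091,   0.379,  -0.03 , -68.41 , -14.815]), 'joint_velocities': array([-0.051,  0.038, -0.   ,  0.016,  0.037,  0.058]), 'effort': array([ -0.001, -39.066,  18.741,   4.22 ,   0.011,  -0.   ]), 'tcp_pos': array([0.212, 0.587, 0.221]), 'ee_rot': array([[ 0.94 , -0.34 , -0.001],
       [-0.34 , -0.94 , -0.002],
       [ 0.   ,  0.002, -1.   ]]), 'wrist_force': array([-0.69 , -0.155,  0.246]), 'moment': array([0.041, 0.02 , 0.009]), 'gripper_force': 0.0, 'gripper_width': 1.0013353885373046}
top tin 0.97 [368.3 233.3] [ 0.483 -0.233]
top tin 0.62 [370.9 309.1] [ 0.29  -0.234]
top tin 0.28 [277.3 154.8] [0.691 0.   ]
top knob 0.83 [360.4 122.6] [ 0.776 -0.221]
top knob 0.64 [367.7 205.4] [ 0.555 -0.234]
top shaft_seat 0.79 [184.7 225.8] [0.5   0.225]
top shaft_tip 0.8 [182.4 224.5] [0.501 0.224]
top shaft_tip 0.25 [190.6 214.2] [0.525 0.206]
top jar_a 0.85 [326.6 235.3] [ 0.479 -0.125]
top jar_a 0.66 [410.3 241.1] [ 0.462 -0.342]
top glue 0.53 [276.6 156.9] [0.686 0.002]
top board 0.86 [369.3 212.5] [ 0.537 -0.238]
top sealer 0.76 [190.2 211.5] [0.543 0.228]
top sealer 0.56 [367.  213.2] [ 0.536 -0.232]
top sealer 0.42 [278.2 154.8] [ 0.692 -0.002]
side tin 0.67 [414.5 219.1] [ 0.293 -0.222]
side tin 0.58 [342.7 192.6] [ 0.486 -0.233]
side knob 0.92 [317.8 186.6] [ 0.554 -0.225]
side knob 0.69 [247.6 166.5] [ 0.767 -0.213]
side shaft_seat 0.68 [237.9 293. ] [0.503 0.222]
side shaft_tip 0.57 [236.5 282. ] [0.502 0.224]
side shaft_tip 0.36 [225.6 315.3] [0.479 0.29 ]
side jar_a 0.98 [327.9 219.7] [ 0.476 -0.119]
side jar_a 0.84 [363.2 172.1] [ 0.472 -0.344]
side glue 0.56 [226.4 220.7] [ 0.695 -0.003]
side board 0.88 [325.4 186. ] [ 0.54  -0.244]
side sealer 0.59 [227.1 314.2] [0.538 0.221]
```

View pics/top0.png

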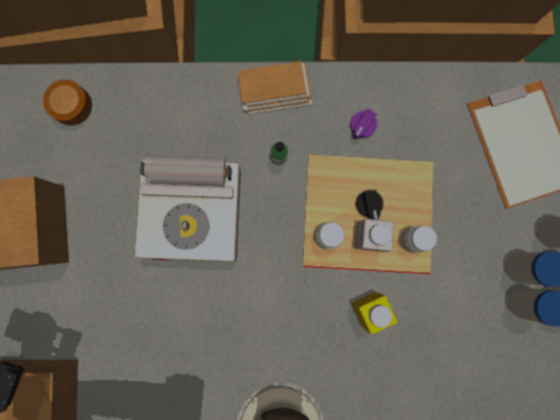

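View pics/side0.png

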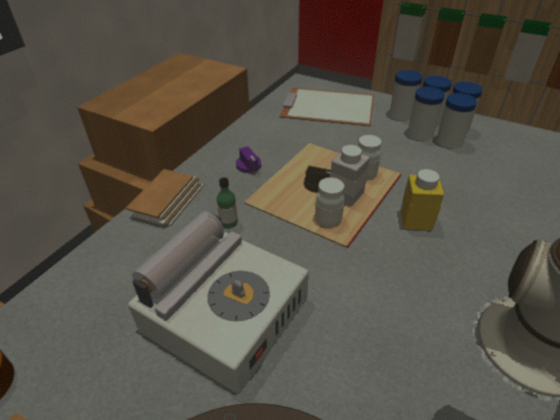

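The tin stands in the middle of the row at about pixel (380,235) in the top view, with the knob behind it at (371,205). The shaft is at (185,225), and the yellow and purple look-alikes sit apart from them. I'll square up the tool, then look at the shaft from above.

Emit:
step_arm --linear '[[0,0,-12],[0,0,-12],[0,0,-12],[0,0,-12],[0,0,-12],[0,0,-12],[0,0,-12]]' --delta_rot '[[0,0,0.175],[0,0,0.175],[0,0,0.175],[0,0,0.175],[0,0,0.175],[0,0,0.175],[0,0,0.175]]' --grip '[87,87,87,87,87,87,87]'

```text
time_s: 1.78
tcp_pos: [0.2124, 0.5877, 0.3069]
ee_rot: [[-0.007, -1.0, -0.0], [-1.0, 0.007, -0.0], [0.0, 0.0, -1.0]]
wrist_force: [0.0, -0.6, 0.3]
gripper_width: 0.999
gripper_force: 0.0
```

Emit:
step_arm --linear '[[40,-28,0],[40,-28,0],[40,-28,0],[40,-28,0],[40,-28,0],[40,-28,0],[40,-28,0],[40,-28,0],[40,-24,0],[0,0,0]]' --delta_rot '[[0,0,0],[0,0,0],[0,0,0],[0,0,0],[0,0,0],[0,0,0],[0,0,0],[0,0,0],[0,0,0],[0,0,0]]' --grip '[87,87,87,87,87,87,87,87,87,87]'

```text
time_s: 3.02
tcp_pos: [0.461, 0.2252, 0.3066]
ee_rot: [[-0.005, -1.0, 0.0], [-1.0, 0.005, -0.0], [0.0, -0.0, -1.0]]
wrist_force: [-0.3, -0.8, 0.1]
gripper_width: 1.001
gripper_force: 0.0
```

Run:
```python
from h import *
np.set_printoptions(precision=3,suppress=True)
s=sense(); print(s["time_s"],s["joints"],s["tcp_pos"],s["ee_rot"])
c=cap("wrist"); save(c,"w1.png")
for l,z in(("shaft_seat",.09),("shaft_tip",.124)):
    for d in landmark_of("wrist",l): print(l,round(d["score"],2),np.array(d["point"]),at_z(c,d["point"],z))
```

```text
3.025 [ 44.189   8.092  -6.574   0.011 -75.334 -44.505] [0.461 0.225 0.307] [[-0.005 -1.     0.   ]
 [-1.     0.005 -0.   ]
 [ 0.    -0.    -1.   ]]
shaft_seat 0.9 [248.5 178.3] [0.503 0.224 0.09 ]
shaft_tip 0.69 [251.7 182.7] [0.496 0.223 0.124]
```

View pics/w1.png

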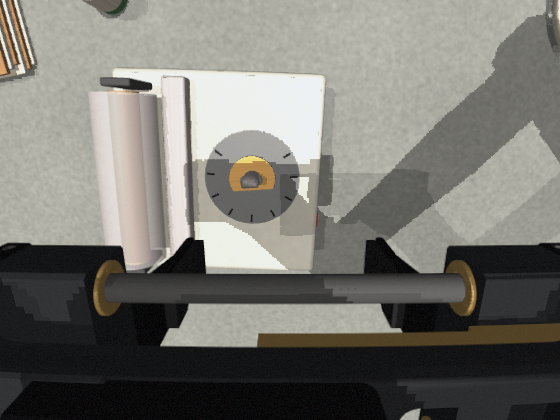

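The picture shows the shaft at (250,180) with its brass plate. The plate's straight edge faces down in the image, which is world +y. I'll measure that angle.

```bash
cat >> h.py <<'E'
def ortho(c,cx,cy,z,half=.06,ppm=4000,):
    n=int(2*half*ppm); i=np.arange(n)/ppm-half
    Y,X=np.meshgrid(cy-i,cx-i)   # col: -y to right, row: x up
    P=np.c_[X.ravel(),Y.ravel(),np.full(n*n,z)]
    m=proj(c,P).astype(np.float32).reshape(n,n,2)
    return cv2.remap(c["img"],m[...,0],m[...,1],cv2.INTER_LINEAR)
E
cat > plate.py <<'E'
from h import *
from scipy.optimize import minimize
def brass(c,x0,y0,z=.0925):
    o=ortho(c,x0,y0,z); hsv=cv2.cvtColor(o,cv2.COLOR_RGB2HSV)
    m=((hsv[...,0]>8)&(hsv[...,0]<32)&(hsv[...,1]>120)).astype(np.uint8)
    m=cv2.morphologyEx(m,cv2.MORPH_OPEN,np.ones((3,3)))
    k,l,st,_=cv2.connectedComponentsWithStats(m); m=(l==1+st[1:,4].argmax()).astype(np.uint8)
    h=cv2.convexHull(np.argwhere(m)[:,::-1].astype(np.int32))
    v=h[:,0].astype(float); w=np.c_[x0+.06-v[:,1]/4000,y0+.06-v[:,0]/4000]
    # longest hull edge group = straight edge: max chord area test
    seg=np.roll(w,-1,0)-w; L=np.hypot(*seg.T)
    ang=np.arctan2(seg[:,1],seg[:,0])
    grid=np.linspace(-np.pi,np.pi,721); sc=[L[np.abs(np.angle(np.exp(1j*(ang-g))))<.07].sum() for g in grid]
    g=grid[np.isclose(sc,max(sc))].mean(); sel=np.abs(np.angle(np.exp(1j*(ang-g))))<.07
    g=np.angle((L[sel]*np.exp(1j*ang[sel])).sum())
    n=np.array([np.sin(g),-np.cos(g)]); cen=w.mean(0)
    if ((w[sel].mean(0)-cen)@n)<0: n=-n
    (ccx,ccy),r=cv2.minEnclosingCircle(h.astype(np.float32))
    cv2.polylines(o,[h],True,(0,255,0))
    return np.arctan2(n[1],n[0]),L[sel].sum(),np.array([x0+.06-ccy/4000,y0+.06-ccx/4000]),r/4000,o
E
python3 - <<'E'
from plate import *
np.set_printoptions(precision=4,suppress=True)
c=cap("wrist"); a,L,cc,r,o=brass(c,.502,.224)
print("normal yaw deg",np.degrees(a),"edge",L,"circle",cc,r); cv2.imwrite("pics/o1.png",o[:,:,::-1])
E
```

```text
normal yaw deg 92.89451269235758 edge 0.04456183841412966 circle [0.4994 0.2241] 0.026870283126831054
```

View pics/o1.png

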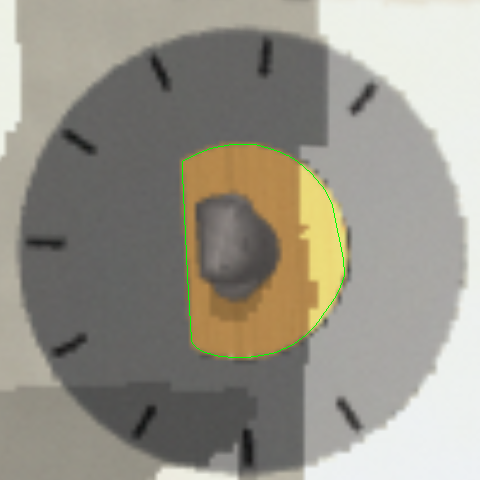

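Emit:
step_arm --linear '[[50,0,0],[50,0,0],[50,0,0],[50,0,0],[50,0,0],[50,0,0],[45,0,0],[0,0,0]]' --delta_rot '[[0,0,0],[0,0,0],[0,0,0],[0,0,0],[0,0,0],[0,0,0],[0,0,0],[0,0,0]]' --grip '[87,87,87,87,87,87,87,87]'

```text
time_s: 4.22
tcp_pos: [0.4597, -0.1186, 0.3064]
ee_rot: [[-0.003, -1.0, -0.0], [-1.0, 0.003, -0.0], [0.0, 0.0, -1.0]]
wrist_force: [0.2, 0.8, 0.1]
gripper_width: 0.997
gripper_force: 0.0
```

Run:
```python
from h import *
np.set_printoptions(precision=3,suppress=True)
s=sense(); print(s["time_s"],s["joints"],s["tcp_pos"],s["ee_rot"])
c=cap("wrist"); save(c,"w2.png")
for l,z in(("tin",.006),("knob",.006)):
    for d in landmark_of("wrist",l): print(l,round(d["score"],2),np.array(d["point"]),at_z(c,d["point"],z))
```

```text
4.225 [  5.205   4.084 -11.204   0.01  -74.733  -5.404] [ 0.46  -0.119  0.306] [[-0.003 -1.    -0.   ]
 [-1.     0.003 -0.   ]
 [ 0.     0.    -1.   ]]
tin 0.68 [408.8  90.6] [ 0.289 -0.224  0.006]
tin 0.57 [273.5  86.4] [ 0.474 -0.229  0.006]
knob 0.91 [213.2  82.1] [ 0.555 -0.235  0.006]
knob 0.72 [138.3 242.4] [ 0.686 -0.004  0.006]
knob 0.63 [61.2 93. ] [ 0.768 -0.225  0.006]
```

View pics/w2.png

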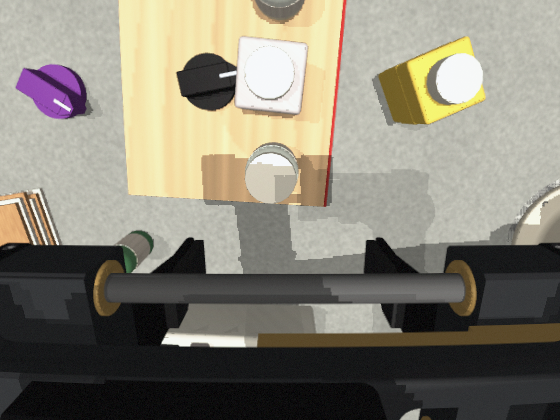

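The wrist view shows the tin's top at (270,75). The knob is at (208,82), with its white nose line pointing right at the tin (world -x), and the jars are on either side. I'll move over the tin and refine its pose with a silhouette fit.

Emit:
step_arm --linear '[[40,-10,0],[40,-10,0],[34,-3,0],[0,0,0]]' --delta_rot '[[0,0,0],[0,0,0],[0,0,0],[0,0,0]]' --grip '[87,87,87,87]'

```text
time_s: 4.88
tcp_pos: [0.4832, -0.2315, 0.306]
ee_rot: [[-0.001, -1.0, -0.001], [-1.0, 0.001, 0.0], [-0.0, 0.001, -1.0]]
wrist_force: [0.4, 0.1, -0.4]
gripper_width: 0.999
gripper_force: 0.0
```

```bash
cat > fit.py <<'E'
from h import *
from scipy.optimize import minimize
t=np.linspace(0,2*np.pi,40,endpoint=False)
circ=lambda r,z:np.c_[r*np.cos(t),r*np.sin(t),0*t+z]
sq=lambda a,z:np.array([[i*a,j*a,z] for i in(1,-1) for j in(1,-1)])
TIN=[np.r_[sq(.035,0),sq(.035,.113)],np.r_[circ(.024,.113),circ(.024,.137)]]
bar=lambda z:np.array([[-.030,.015,z],[-.030,-.015,z],[.034,.015,z],[.034,-.015,z],[.048,0,z]])
KNOB=[np.r_[circ(.036,0),circ(.036,.014)],np.r_[bar(.014),bar(.046)]]
def draw(c,model,x,y,yaw,z):
    R=np.array([[np.cos(yaw),-np.sin(yaw),0],[np.sin(yaw),np.cos(yaw),0],[0,0,1]])
    m=np.zeros((840,1120),np.uint8)
    for p in model:
        q=proj(c,p@R.T+[x,y,z])*2
        if np.isfinite(q).all(): cv2.fillConvexPoly(m,cv2.convexHull(q.astype(np.float32)).round().astype(np.int32),1)
    return m>0
def fit(c,mask,model,x,y,yaw,z):
    M=cv2.resize(mask.astype(np.uint8),None,fx=2,fy=2)>0
    def f(v):
        d=draw(c,model,v[0]/100,v[1]/100,v[2]/2,z); return 1-(d&M).sum()/max(1,(d|M).sum())
    v0=np.array([x*100,y*100,yaw*2]); S=np.vstack([v0,v0+[1,0,0],v0+[0,1,0],v0+[0,0,.4]])
    r=minimize(f,v0,method="Nelder-Mead",options=dict(initial_simplex=S,xatol=.005,fatol=1e-4))
    return r.x[0]/100,r.x[1]/100,r.x[2]/2,1-r.fun
def look(n,label,model,x,y,yaws,z,c=None):
    c=c or cap(n)
    for s in silhouettes(n,label):
        p=at_z(c,s["point"],z+.03)
        if np.hypot(p[0]-x,p[1]-y)<.1:
            r=max((fit(c,s["mask"],model,x,y,a,z) for a in yaws),key=lambda r:r[3])
            print(n,label,round(s["score"],2),"x %.4f y %.4f yaw %.1f iou %.3f"%(r[0],r[1],np.degrees(r[2]),r[3]))
    return c
E
python3 - <<'E'
from fit import *
print(sense()["tcp_pos"],sense()["joints"])
for n in("wrist","top","side"):
    c=look(n,"tin",TIN,.483,-.233,[0],.006)
    if n=="wrist": save(c,"w3.png")
    for l in("jar","jar_a"):
        if n!="wrist": continue
        for d in landmark_of(n,"jar_a"): print(at_z(c,d["point"],.006))
        break
    look(n,"knob",KNOB,.56,-.233,[np.pi,np.pi/2],.006,c)
E
```

```text
[ 0.4832305  -0.23149065  0.30595138] [-8.24694863e+00  1.04907843e+01 -3.73221015e+00 -3.41976918e-03
 -7.58303317e+01  8.17257327e+00]
wrist tin 0.57 x 0.4737 y -0.2313 yaw -7.3 iou 0.965
wrist tin 0.41 x 0.5385 y -0.2520 yaw 17.4 iou 0.492
[ 0.47643815 -0.12841618  0.006     ]
[ 0.46322013 -0.34223385  0.006     ]
[ 0.56127229 -0.23301291  0.006     ]
wrist knob 0.62 x 0.5591 y -0.2346 yaw 189.5 iou 0.952
top tin 0.86 x 0.4664 y -0.2390 yaw 11.1 iou 0.281
side tin 0.61 x 0.4743 y -0.2301 yaw 0.7 iou 0.806
side knob 0.59 x 0.5643 y -0.2371 yaw 71.5 iou 0.639
```

View pics/w3.png

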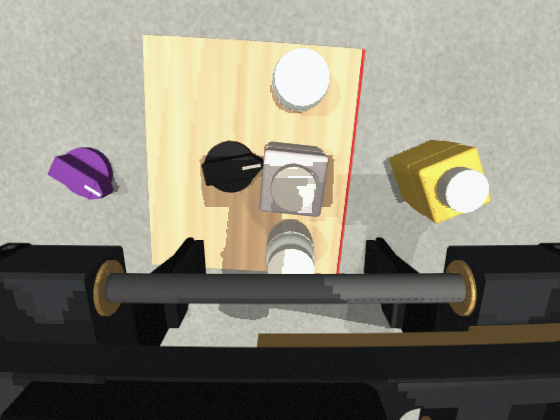

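The wrist and side fits agree on the tin: about (0.474, -0.231), yaw about -7°, matching the board's tilt. Now I'll align, descend and grip.

Emit:
step_arm --linear '[[0,9,0],[0,0,30],[0,0,40],[0,0,40],[0,0,30],[0,0,30],[0,0,25],[0,0,20],[0,0,10],[0,0,0]]' --delta_rot '[[0,0,0],[0,0,0.122],[0,0,0],[0,0,0],[0,0,0],[0,0,0],[0,0,0],[0,0,0],[0,0,0],[0,0,0]]' --grip '[87,87,87,87,87,87,87,87,87,87]'

```text
time_s: 6.62
tcp_pos: [0.4732, -0.2315, 0.0813]
ee_rot: [[-0.123, -0.992, -0.001], [-0.992, 0.123, 0.0], [0.0, 0.001, -1.0]]
wrist_force: [-0.4, -1.0, 0.9]
gripper_width: 0.999
gripper_force: 0.0
```

Emit:
step_arm --linear '[[0,0,0],[0,0,0],[0,0,0],[0,0,0],[0,0,0],[0,0,0]]' --delta_rot '[[0,0,0],[0,0,0],[0,0,0],[0,0,0],[0,0,0],[0,0,0]]' --grip '[66,66,66,66,66,66]'

```text
time_s: 7.38
tcp_pos: [0.4739, -0.2316, 0.0822]
ee_rot: [[-0.122, -0.992, 0.001], [-0.992, 0.122, -0.0], [0.0, -0.001, -1.0]]
wrist_force: [-1.3, 2.0, 5.4]
gripper_width: 0.805
gripper_force: 29.9
```

Emit:
step_arm --linear '[[0,0,-5],[0,0,-15],[0,0,-30],[0,0,-40],[0,0,-40],[0,0,-10],[-26,2,0],[-40,3,0],[-40,3,0],[-40,3,0]]' --delta_rot '[[0,0,0],[0,0,0],[0,0,0],[0,0,0],[0,0,0],[0,0,0],[0,0,0],[0,0,0],[0,0,0],[0,0,0]]' --grip '[66,66,66,66,66,66,66,66,66,66]'

```text
time_s: 8.62
tcp_pos: [0.4794, -0.084, 0.2199]
ee_rot: [[-0.123, -0.992, -0.003], [-0.992, 0.123, 0.0], [-0.0, 0.003, -1.0]]
wrist_force: [-0.3, 0.3, -2.9]
gripper_width: 0.802
gripper_force: 29.9
```

Emit:
step_arm --linear '[[-40,3,0],[-35,3,0],[-25,2,0],[0,0,10],[0,0,30],[0,0,35],[0,0,30],[0,0,20],[0,0,12],[0,0,4]]' --delta_rot '[[0,0,0],[0,0,0],[0,0,0],[0,0,0],[0,0,0],[0,0,0],[0,0,0],[0,0,0],[0,0,0],[0,0,0]]' --grip '[66,66,66,66,66,66,66,66,66,66]'

```text
time_s: 9.88
tcp_pos: [0.4843, 0.0143, 0.0795]
ee_rot: [[-0.123, -0.992, -0.002], [-0.992, 0.123, -0.001], [0.001, 0.002, -1.0]]
wrist_force: [-0.6, -0.4, -2.9]
gripper_width: 0.801
gripper_force: 29.9
```

Emit:
step_arm --linear '[[0,0,2],[0,0,1],[0,0,0]]' --delta_rot '[[0,0,0],[0,0,0],[0,0,0]]' --grip '[66,66,66]'

```text
time_s: 10.25
tcp_pos: [0.4852, 0.0151, 0.078]
ee_rot: [[-0.123, -0.992, 0.001], [-0.992, 0.123, 0.0], [-0.0, -0.001, -1.0]]
wrist_force: [0.1, 0.4, -3.2]
gripper_width: 0.803
gripper_force: 29.9
```

Emit:
step_arm --linear '[[0,0,1],[0,0,1],[0,0,0]]' --delta_rot '[[0,0,0],[0,0,0],[0,0,0]]' --grip '[66,66,66]'

```text
time_s: 10.62
tcp_pos: [0.4851, 0.0151, 0.0763]
ee_rot: [[-0.122, -0.992, 0.001], [-0.992, 0.122, 0.0], [-0.0, -0.001, -1.0]]
wrist_force: [-2.4, 0.2, 4.4]
gripper_width: 0.801
gripper_force: 29.9
```

Emit:
step_arm --linear '[[0,0,0],[0,0,0],[0,0,0],[0,0,-10],[0,0,-30],[0,0,-50],[0,0,-50],[0,0,-50],[0,0,-40],[0,0,0]]' --delta_rot '[[0,0,0],[0,0,0],[0,0,0],[0,0,0],[0,0,0],[0,0,0],[0,0,0],[0,0,0],[0,0,0],[0,0,0]]' --grip '[87,87,87,87,87,87,87,87,87,87]'

```text
time_s: 11.88
tcp_pos: [0.4865, 0.0152, 0.31]
ee_rot: [[-0.122, -0.992, 0.009], [-0.992, 0.122, 0.002], [-0.003, -0.009, -1.0]]
wrist_force: [-0.3, -0.1, -0.3]
gripper_width: 1.0
gripper_force: 0.0
```

Emit:
step_arm --linear '[[39,-18,0],[50,-20,0],[50,-22,0],[50,-22,0],[50,-21,0],[0,0,0],[0,0,0]]' --delta_rot '[[0,0,0],[0,0,0],[0,0,0],[0,0,0],[0,0,0],[0,0,0],[0,0,0]]' --grip '[87,87,87,87,87,87,87]'

```text
time_s: 12.75
tcp_pos: [0.5572, -0.2348, 0.3045]
ee_rot: [[-0.123, -0.992, -0.002], [-0.992, 0.123, 0.001], [-0.0, 0.002, -1.0]]
wrist_force: [0.4, 0.3, 0.3]
gripper_width: 1.0
gripper_force: 0.0
```

Run:
```python
from fit import *
print(sense()["tcp_pos"],sense()["joints"])
for n in("wrist","top","side"):
    c=look(n,"knob",KNOB,.56,-.234,[np.pi,np.pi/2,0],.006)
    if n=="wrist": save(c,"w4.png")
    look(n,"tin",TIN,.485,.015,[-.12],0,c)
```

```text
[ 0.55722529 -0.23476729  0.30454659] [-7.53567846e+00  1.76517492e+01  5.63417196e+00 -2.61357132e-02
 -7.81010686e+01  4.58691031e-01]
wrist knob 0.98 x 0.5583 y -0.2343 yaw 191.0 iou 0.968
wrist tin 0.94 x 0.4839 y -0.0160 yaw 17.8 iou 0.336
top knob 0.59 x 0.5584 y -0.2406 yaw 185.4 iou 0.433
top tin 0.86 x 0.4855 y 0.0138 yaw -5.9 iou 0.945
side knob 0.75 x 0.5614 y -0.2348 yaw 187.7 iou 0.650
side tin 0.86 x 0.4868 y 0.0138 yaw -0.9 iou 0.906
```

View pics/w4.png

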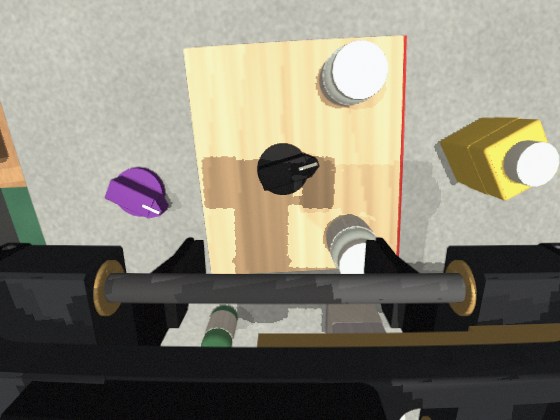

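The knob is clear now at (285,168), nose line pointing right and slightly up, so yaw is about 191°. Closing across the bar brings the gripper body near jar_a, so I'll check where the jar stands while I rotate.

Emit:
step_arm --linear '[[0,0,5],[0,0,5],[0,0,5],[0,0,5],[0,0,5],[0,0,5],[0,0,5],[0,0,5],[0,0,5],[0,0,5]]' --delta_rot '[[0,0,-0.1715],[0,0,-0.1715],[0,0,-0.1715],[0,0,-0.1715],[0,0,-0.1715],[0,0,-0.1715],[0,0,-0.1715],[0,0,-0.1715],[0,0,-0.1715],[0,0,-0.1715]]' --grip '[87,87,87,87,87,87,87,87,87,87]'

```text
time_s: 14.45
tcp_pos: [0.5578, -0.2347, 0.2555]
ee_rot: [[1.0, 0.027, 0.0], [0.027, -1.0, -0.0], [0.0, 0.0, -1.0]]
wrist_force: [-0.1, -0.0, -0.3]
gripper_width: 1.0
gripper_force: 0.0
```

Emit:
step_arm --linear '[[0,0,0],[0,0,0]]' --delta_rot '[[0,0,-0.171],[0,0,0]]' --grip '[87,87]'

```text
time_s: 14.7
tcp_pos: [0.5578, -0.2347, 0.2556]
ee_rot: [[0.982, 0.189, -0.0], [0.189, -0.982, -0.0], [-0.0, 0.0, -1.0]]
wrist_force: [0.2, 0.5, -0.0]
gripper_width: 0.998
gripper_force: 0.0
```

Run:
```python
from fit import *
JAR=[np.r_[circ(.033,0),circ(.033,.08)],np.r_[circ(.025,.08),circ(.025,.105)]]
s=sense(); print(s["tcp_pos"],s["ee_rot"][:,0],s["joints"])
for n in("wrist","top","side"):
    c=look(n,"jar_a",JAR,.482,-.124,[0],.006)
    look(n,"jar_a",JAR,.462,-.342,[0],.006,c)
    if n=="wrist": look(n,"knob",KNOB,.558,-.234,[3.33],.006,c); save(c,"w5.png")
```

```text
[ 0.55779587 -0.23470527  0.25558793] [ 9.81921982e-01  1.89286076e-01 -4.47515031e-05] [-7.50712756e+00  1.89405958e+01  5.78899384e-01  3.49792126e-03
 -7.16399006e+01  1.08417149e+02]
wrist jar_a 0.67 x 0.4737 y -0.1213 yaw 9.0 iou 0.788
wrist jar_a 0.75 x 0.4610 y -0.3431 yaw 5.1 iou 0.445
wrist knob 0.91 x 0.5582 y -0.2353 yaw 189.8 iou 0.968
top jar_a 0.82 x 0.4654 y -0.3472 yaw 8.3 iou 0.950
side jar_a 0.57 x 0.4790 y -0.1260 yaw 9.9 iou 0.909
side jar_a 0.74 x 0.4674 y -0.3459 yaw 3.2 iou 0.938
```

View pics/w5.png

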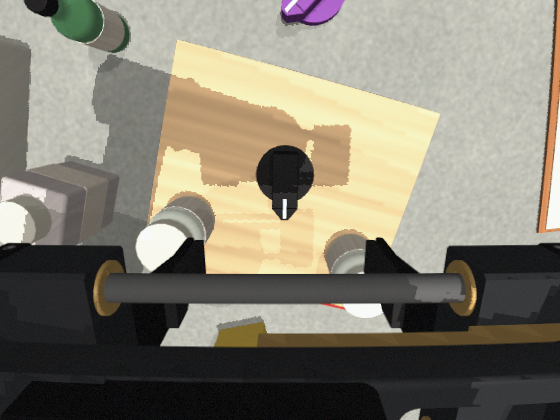

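The knob fit holds at (0.558, -0.235), yaw about 190°, and in the image its nose points straight down at (285,208). I'll grip 12 mm towards the tail to keep clear of jar_a.

Emit:
step_arm --linear '[[12,0,30],[0,0,40],[0,0,40],[0,0,30],[0,0,30],[0,0,25],[0,0,15],[0,0,10],[0,0,6],[0,0,0]]' --delta_rot '[[0,0,0],[0,0,0],[0,0,0],[0,0,0],[0,0,0],[0,0,0],[0,0,0],[0,0,0],[0,0,0],[0,0,0]]' --grip '[80,80,80,80,80,80,80,80,80,80]'

```text
time_s: 16.45
tcp_pos: [0.5697, -0.2326, 0.0297]
ee_rot: [[0.982, 0.191, 0.0], [0.191, -0.982, -0.0], [0.0, 0.0, -1.0]]
wrist_force: [0.7, -0.3, -0.7]
gripper_width: 0.924
gripper_force: 0.0
```

Emit:
step_arm --linear '[[0,0,0],[0,0,0],[0,0,0],[0,0,0],[0,0,0],[0,0,0],[0,0,0],[0,0,0]]' --delta_rot '[[0,0,0],[0,0,0],[0,0,0],[0,0,0],[0,0,0],[0,0,0],[0,0,0],[0,0,0]]' --grip '[24,24,24,24,24,24,24,24]'

```text
time_s: 17.45
tcp_pos: [0.5696, -0.2326, 0.0295]
ee_rot: [[0.982, 0.191, -0.0], [0.191, -0.982, -0.0], [-0.0, 0.0, -1.0]]
wrist_force: [0.4, 0.3, -0.3]
gripper_width: 0.343
gripper_force: 29.9
```

Emit:
step_arm --linear '[[0,0,-5],[0,0,-20],[0,0,-40],[0,0,-40],[0,0,-40],[0,0,-40],[0,0,-25]]' --delta_rot '[[0,0,0],[0,0,0],[0,0,0],[0,0,0],[0,0,0],[0,0,0],[0,0,0]]' --grip '[24,24,24,24,24,24,24]'

```text
time_s: 18.32
tcp_pos: [0.5699, -0.2326, 0.2422]
ee_rot: [[0.982, 0.191, 0.003], [0.191, -0.982, -0.001], [0.003, 0.001, -1.0]]
wrist_force: [-0.5, -0.0, -1.5]
gripper_width: 0.339
gripper_force: 29.9
```

Emit:
step_arm --linear '[[0,0,0],[0,0,0],[0,0,0],[0,0,0],[0,0,0],[0,0,0],[0,0,0],[0,0,0],[0,0,0],[0,0,0]]' --delta_rot '[[0,0,0.1712],[0,0,0.1712],[0,0,0.1712],[0,0,0.1712],[0,0,0.1712],[0,0,0.1712],[0,0,0.1712],[0,0,0.1712],[0,0,0.1712],[0,0,0.1712]]' --grip '[24,24,24,24,24,24,24,24,24,24]'

```text
time_s: 19.58
tcp_pos: [0.5692, -0.2324, 0.2395]
ee_rot: [[0.045, -0.999, -0.0], [-0.999, -0.045, 0.0], [-0.0, 0.0, -1.0]]
wrist_force: [-0.7, 0.4, -1.3]
gripper_width: 0.343
gripper_force: 29.9
```

Emit:
step_arm --linear '[[-40,10,0],[-60,10,0],[-60,10,0],[-60,10,0],[-60,10,0],[-60,10,0],[-60,10,0],[-60,10,0],[-50,10,0],[0,0,0]]' --delta_rot '[[0,0,0],[0,0,0],[0,0,0],[0,0,0],[0,0,0],[0,0,0],[0,0,0],[0,0,0],[0,0,0],[0,0,0]]' --grip '[24,24,24,24,24,24,24,24,24,24]'

```text
time_s: 20.82
tcp_pos: [0.4526, 0.2751, 0.2394]
ee_rot: [[0.056, -0.998, -0.0], [-0.998, -0.056, 0.0], [-0.0, 0.0, -1.0]]
wrist_force: [-0.0, -0.7, -0.7]
gripper_width: 0.339
gripper_force: 29.9
```

Run:
```python
from plate import *
np.set_printoptions(precision=4,suppress=True)
s=sense(); print(s["time_s"],s["tcp_pos"],s["ee_rot"],s["joints"],s["gripper_width"])
c=cap("wrist"); a,L,cc,r,o=brass(c,.5,.224)
print("normal yaw deg",np.degrees(a),"edge",L,"circle",cc,r)
for l,z in(("shaft_seat",.09),("shaft_tip",.124),("knob",s["tcp_pos"][2]-.0235),("knob_bore",s["tcp_pos"][2]-.0205)):
    for d in landmark_of("wrist",l): print(l,round(d["score"],2),np.array(d["point"]),at_z(c,d["point"],z))
o=cv2.resize(o,(420,420)); cv2.imwrite("pics/w6.png",np.hstack([cv2.resize(c["img"],(480,360)),o[:360,:310]])[:,:,::-1])
```

```text
20.825 [0.4526 0.2751 0.2394] [[ 0.0556 -0.9985 -0.0003]
 [-0.9985 -0.0556  0.0003]
 [-0.0003  0.0003 -1.    ]] [ 48.8332  12.0335 -11.3162  -0.0248 -66.6487 -45.6372] 0.33871085903580456
normal yaw deg 93.03047684586055 edge 0.04256120613539464 circle [0.4994 0.2242] 0.026178998947143553
shaft_seat 0.83 [232.5 138.7] [0.5041 0.226  0.09  ]
shaft_tip 0.56 [235.7 138.5] [0.4962 0.2229 0.124 ]
knob 0.83 [281.1 256.7] [0.4537 0.2863 0.2159]
```

View pics/w6.png

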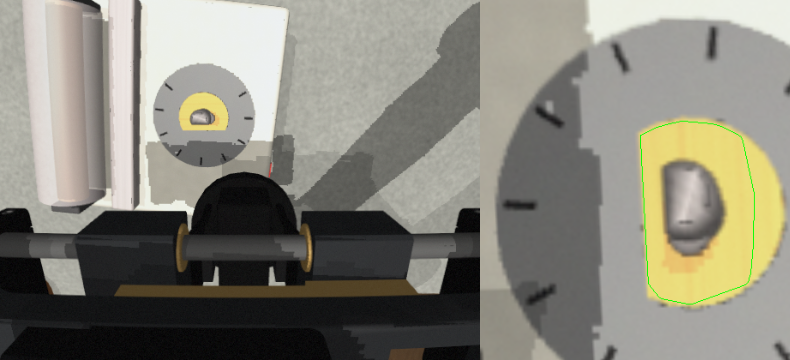

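The shaft and plate are clear at about (203,117), and the held knob's skirt is at (245,215). Plate normal is 93.0° against a nose yaw of 93.2°. I'll move over the shaft and go down to just above the tip.

Emit:
step_arm --linear '[[15,-10,0],[20,-14,0],[20,-14,0],[10,-6,15],[0,0,30],[0,0,25],[0,0,12],[0,0,6],[0,0,0]]' --delta_rot '[[0,0,0],[0,0,0],[0,0,0],[0,0,0],[0,0,0],[0,0,0],[0,0,0],[0,0,0],[0,0,0]]' --grip '[24,24,24,24,24,24,24,24,24]'

```text
time_s: 22.2
tcp_pos: [0.5012, 0.2096, 0.1517]
ee_rot: [[0.051, -0.999, 0.0], [-0.999, -0.051, 0.0], [-0.0, -0.0, -1.0]]
wrist_force: [0.6, -0.0, -1.5]
gripper_width: 0.34
gripper_force: 29.9
```

Run:
```python
from fit import *
np.set_printoptions(precision=4,suppress=True)
s=sense(); print(s["tcp_pos"],s["wrist_force"]); R=s["ee_rot"]; k=s["tcp_pos"]+R@[-.0117,0,.0235]; print("knob",k)
for n in("side","top","wrist"):
    c=cap(n); look(n,"knob",KNOB,k[0],k[1],[np.radians(93)],k[2],c)
    for l,z in(("shaft_tip",.124),("shaft_seat",.09),("knob",k[2])):
        for d in landmark_of(n,l): print(n,l,round(d["score"],2),np.array(d["point"]),at_z(c,d["point"],z))
    if n=="side": side=c["img"]
    if n=="wrist": w=c["img"]
c=capture("side"); print(proj({**c},[k])[0])
a=cv2.resize(side[220:360,150:330],None,fx=2,fy=2); 
cv2.imwrite("pics/w7.png",np.hstack([a,cv2.resize(w,(373,280))])[:,:,::-1])
```

```text
[0.5012 0.2096 0.1517] [ 0.5879 -0.026  -1.4869]
knob [0.5006 0.2213 0.1282]
side knob 0.68 x 0.5012 y 0.2221 yaw 102.4 iou 0.777
side shaft_tip 0.65 [236.8 279.4] [0.5043 0.2191 0.124 ]
side shaft_seat 0.6 [238.7 293.4] [0.5014 0.2222 0.09  ]
side knob 0.77 [235.5 279.1] [0.5045 0.2223 0.1282]
top knob 0.49 x 0.5251 y 0.1557 yaw 142.1 iou 0.052
top shaft_tip 0.26 [274.1 153.9] [0.6667 0.01   0.124 ]
top knob 0.49 [182.2 223.3] [0.5036 0.2241 0.1282]
wrist knob 0.57 x 0.4998 y 0.2200 yaw 92.4 iou 0.526
wrist shaft_tip 0.71 [241.8 203.8] [0.5276 0.1891 0.124 ]
[237.7264 279.5418]
```

View pics/w7.png

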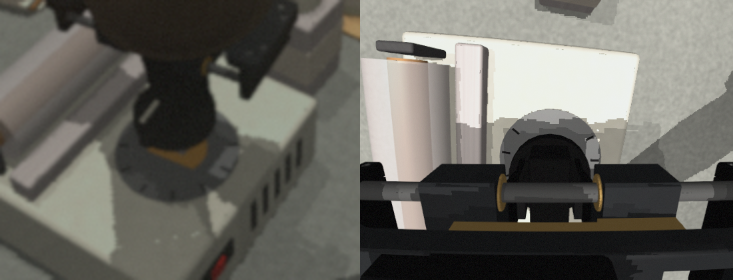

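The knob now sits over the shaft. In the side crop its skirt is at about (175,125), with the brass plate visible just below at (185,155). I'll shift by -3 mm and +1 mm, then descend gently.

Emit:
step_arm --linear '[[-3,1,0],[0,0,0],[0,0,3],[0,0,3],[0,0,3],[0,0,0]]' --delta_rot '[[0,0,0],[0,0,0],[0,0,0],[0,0,0],[0,0,0],[0,0,0]]' --grip '[24,24,24,24,24,24]'

```text
time_s: 23.75
tcp_pos: [0.4996, 0.2123, 0.1421]
ee_rot: [[0.051, -0.999, -0.001], [-0.999, -0.051, -0.001], [0.0, 0.001, -1.0]]
wrist_force: [-0.4, -0.2, -0.9]
gripper_width: 0.342
gripper_force: 29.9
```

Emit:
step_arm --linear '[[0,0,2],[0,0,2],[0,0,0]]' --delta_rot '[[0,0,0],[0,0,0],[0,0,0]]' --grip '[24,24,24]'

```text
time_s: 24.12
tcp_pos: [0.4997, 0.2125, 0.1384]
ee_rot: [[0.051, -0.999, -0.0], [-0.999, -0.051, -0.0], [0.0, 0.0, -1.0]]
wrist_force: [0.7, -0.8, -1.2]
gripper_width: 0.34
gripper_force: 29.9
```

Emit:
step_arm --linear '[[0,0,2],[0,0,2],[0,0,2],[0,0,2],[0,0,0]]' --delta_rot '[[0,0,0],[0,0,0],[0,0,0],[0,0,0],[0,0,0]]' --grip '[24,24,24,24,24]'

```text
time_s: 24.75
tcp_pos: [0.4997, 0.2125, 0.1303]
ee_rot: [[0.051, -0.999, -0.0], [-0.999, -0.051, -0.0], [0.0, 0.0, -1.0]]
wrist_force: [1.0, -0.6, -1.4]
gripper_width: 0.34
gripper_force: 29.9
```

Emit:
step_arm --linear '[[0,0,2],[0,0,2],[0,0,0]]' --delta_rot '[[0,0,0],[0,0,0],[0,0,0]]' --grip '[24,24,24]'

```text
time_s: 25.12
tcp_pos: [0.4998, 0.2125, 0.1264]
ee_rot: [[0.051, -0.999, -0.0], [-0.999, -0.051, -0.0], [0.0, 0.0, -1.0]]
wrist_force: [0.5, -0.5, -1.4]
gripper_width: 0.343
gripper_force: 29.9
```

Emit:
step_arm --linear '[[0,0,1.5],[0,0,1.5],[0,0,0]]' --delta_rot '[[0,0,0],[0,0,0],[0,0,0]]' --grip '[24,24,24]'

```text
time_s: 25.5
tcp_pos: [0.5003, 0.2128, 0.1242]
ee_rot: [[0.051, -0.999, 0.001], [-0.999, -0.051, 0.001], [-0.001, -0.001, -1.0]]
wrist_force: [-0.1, 0.4, 2.9]
gripper_width: 0.34
gripper_force: 29.9
```

Emit:
step_arm --linear '[[0,0,1.5],[0,0,1.5],[0,0,0]]' --delta_rot '[[0,0,0],[0,0,0],[0,0,0]]' --grip '[24,24,24]'

```text
time_s: 25.88
tcp_pos: [0.5, 0.2131, 0.1203]
ee_rot: [[0.051, -0.999, 0.001], [-0.999, -0.051, 0.001], [-0.001, -0.001, -1.0]]
wrist_force: [0.4, 1.6, -0.0]
gripper_width: 0.345
gripper_force: 29.9
```

Emit:
step_arm --linear '[[0,0,2],[0,0,2],[0,0,0]]' --delta_rot '[[0,0,0],[0,0,0],[0,0,0]]' --grip '[24,24,24]'

```text
time_s: 26.25
tcp_pos: [0.4996, 0.2129, 0.1154]
ee_rot: [[0.051, -0.999, -0.001], [-0.999, -0.051, 0.001], [-0.001, 0.001, -1.0]]
wrist_force: [1.7, 6.1, -5.3]
gripper_width: 0.345
gripper_force: 29.9
```

Emit:
step_arm --linear '[[0,0,2],[0,0,1],[0,0,0]]' --delta_rot '[[0,0,0],[0,0,0],[0,0,0]]' --grip '[24,24,24]'

```text
time_s: 26.62
tcp_pos: [0.5, 0.2129, 0.1136]
ee_rot: [[0.051, -0.999, 0.001], [-0.999, -0.051, 0.001], [-0.001, -0.001, -1.0]]
wrist_force: [0.5, 4.9, -2.3]
gripper_width: 0.343
gripper_force: 29.9
```

It appears to have snapped home: TCP 113.6 mm, where 113.5 was expected. I'll let go and check by pressing on top with shut fingers.

Emit:
step_arm --linear '[[0,0,0],[0,0,0],[0,0,0],[0,0,0],[0,0,-15],[0,0,-20],[-12,0,0],[0,0,0],[0,0,0],[0,0,0]]' --delta_rot '[[0,0,0],[0,0,0],[0,0,0],[0,0,0],[0,0,0],[0,0,0],[0,0,0],[0,0,0],[0,0,0],[0,0,0]]' --grip '[60,60,60,60,60,60,0,0,0,0]'

```text
time_s: 27.88
tcp_pos: [0.4989, 0.2242, 0.1479]
ee_rot: [[0.051, -0.999, -0.001], [-0.999, -0.051, -0.001], [0.001, 0.001, -1.0]]
wrist_force: [0.7, -0.2, 0.8]
gripper_width: 0.319
gripper_force: 0.0
```

Emit:
step_arm --linear '[[0,0,0],[0,0,4],[0,0,4],[0,0,2],[0,0,1],[0,0,0]]' --delta_rot '[[0,0,0],[0,0,0],[0,0,0],[0,0,0],[0,0,0],[0,0,0]]' --grip '[0,0,0,0,0,0]'

```text
time_s: 28.62
tcp_pos: [0.4992, 0.2245, 0.1375]
ee_rot: [[0.051, -0.999, -0.0], [-0.999, -0.051, -0.0], [0.0, 0.0, -1.0]]
wrist_force: [0.0, -0.2, 0.3]
gripper_width: 0.003
gripper_force: 0.0
```

Emit:
step_arm --linear '[[0,0,1],[0,0,1],[0,0,1],[0,0,1],[0,0,0]]' --delta_rot '[[0,0,0],[0,0,0],[0,0,0],[0,0,0],[0,0,0]]' --grip '[0,0,0,0,0]'

```text
time_s: 29.25
tcp_pos: [0.4994, 0.2246, 0.1364]
ee_rot: [[0.052, -0.999, 0.002], [-0.999, -0.052, 0.0], [-0.0, -0.002, -1.0]]
wrist_force: [-5.9, -0.4, 14.1]
gripper_width: 0.004
gripper_force: 6.8
```

It touches at 136.4 mm with 14 N, so the knob is home. Back to the tin.

Emit:
step_arm --linear '[[0,0,-20],[0,0,-40],[0,0,-50],[20,2,-10],[40,5,0],[50,6,0],[50,6,0],[39,5,0],[10,1,0],[0,0,0]]' --delta_rot '[[0,0,0],[0,0,0],[0,0,0],[0,0,0],[0,0,0],[0,0,0],[0,0,0],[0,0,0],[0,0,0],[0,0,0.1755]]' --grip '[0,0,40,87,87,87,87,87,87,87]'

```text
time_s: 30.5
tcp_pos: [0.4846, 0.0137, 0.2531]
ee_rot: [[-0.131, -0.991, -0.001], [-0.991, 0.131, 0.0], [-0.0, 0.001, -1.0]]
wrist_force: [-0.3, -0.4, -0.0]
gripper_width: 0.836
gripper_force: 0.0
```

Emit:
step_arm --linear '[[0,0,0],[0,0,0]]' --delta_rot '[[0,0,0],[0,0,0]]' --grip '[87,87]'

```text
time_s: 30.75
tcp_pos: [0.4849, 0.0149, 0.2533]
ee_rot: [[-0.121, -0.993, -0.0], [-0.993, 0.121, -0.0], [0.0, 0.0, -1.0]]
wrist_force: [0.1, -0.2, 0.2]
gripper_width: 0.982
gripper_force: 0.0
```

Run:
```python
from fit import *
print(sense()["tcp_pos"],sense()["joints"])
for n in("top","side","wrist"):
    c=look(n,"knob",KNOB,.4995,.2242,[1.62],.09)
    look(n,"tin",TIN,.485,.015,[-.12],0,c)
```

```text
[0.48486502 0.01491768 0.25326892] [ 2.09909734e+01  6.96711705e+00 -1.55566555e+01 -7.87758138e-03
 -6.74963200e+01 -2.79402428e+01]
side knob 0.86 x 0.5014 y 0.2252 yaw 92.4 iou 0.941
side tin 0.66 x 0.4877 y 0.0127 yaw -3.2 iou 0.904
wrist knob 0.64 x 0.5430 y 0.1015 yaw 94.5 iou 0.192
wrist tin 0.61 x 0.4844 y 0.0148 yaw -5.4 iou 0.961
```

The side view confirms the knob is home. TCP is exactly over the tin, so I'll descend and regrip.

Emit:
step_arm --linear '[[0,0,30],[0,0,40],[0,0,40],[0,0,30],[0,0,20],[0,0,11],[0,0,5],[0,0,0]]' --delta_rot '[[0,0,0],[0,0,0],[0,0,0],[0,0,0],[0,0,0],[0,0,0],[0,0,0],[0,0,0]]' --grip '[87,87,87,87,87,87,87,87]'

```text
time_s: 32.2
tcp_pos: [0.4852, 0.0145, 0.0779]
ee_rot: [[-0.124, -0.992, 0.001], [-0.992, 0.124, 0.0], [-0.0, -0.001, -1.0]]
wrist_force: [0.2, 0.4, 0.6]
gripper_width: 1.002
gripper_force: 0.0
```

Emit:
step_arm --linear '[[0,0,0],[0,0,0],[0,0,0],[0,0,0],[0,0,0],[0,0,0]]' --delta_rot '[[0,0,0],[0,0,0],[0,0,0],[0,0,0],[0,0,0],[0,0,0]]' --grip '[66,66,66,66,66,66]'

```text
time_s: 32.95
tcp_pos: [0.4851, 0.0145, 0.078]
ee_rot: [[-0.124, -0.992, 0.001], [-0.992, 0.124, 0.0], [-0.0, -0.0, -1.0]]
wrist_force: [-0.9, 1.3, 6.0]
gripper_width: 0.804
gripper_force: 29.9
```

Emit:
step_arm --linear '[[0,0,-5],[0,0,-15],[0,0,-30],[0,0,-40],[0,0,-40],[0,0,-20],[0,0,0]]' --delta_rot '[[0,0,0],[0,0,0],[0,0,0],[0,0,0],[0,0,0],[0,0,0],[0,0,0]]' --grip '[66,66,66,66,66,66,66]'

```text
time_s: 33.83
tcp_pos: [0.4852, 0.0146, 0.2283]
ee_rot: [[-0.125, -0.992, 0.002], [-0.992, 0.125, 0.001], [-0.002, -0.002, -1.0]]
wrist_force: [0.3, -0.5, -3.5]
gripper_width: 0.806
gripper_force: 29.9
```

Emit:
step_arm --linear '[[26,-2,0],[40,-3,0],[40,-3,0],[40,-4,0],[40,-3,0],[40,-3,0],[20,-2,0],[0,0,0],[0,0,0]]' --delta_rot '[[0,0,0],[0,0,0],[0,0,0],[0,0,0],[0,0,0],[0,0,0],[0,0,0],[0,0,0],[0,0,0]]' --grip '[66,66,66,66,66,66,66,66,66]'

```text
time_s: 34.95
tcp_pos: [0.4735, -0.2316, 0.226]
ee_rot: [[-0.124, -0.992, -0.003], [-0.992, 0.124, 0.001], [-0.001, 0.003, -1.0]]
wrist_force: [0.7, -0.0, -3.3]
gripper_width: 0.802
gripper_force: 29.9
```

Position is within 0.6 mm. Lowering to 84 mm.

Emit:
step_arm --linear '[[0,0,20],[0,0,35],[0,0,35],[0,0,25],[0,0,15],[0,0,6],[0,0,3],[0,0,0]]' --delta_rot '[[0,0,0],[0,0,0],[0,0,0],[0,0,0],[0,0,0],[0,0,0],[0,0,0],[0,0,0]]' --grip '[66,66,66,66,66,66,66,66]'

```text
time_s: 35.95
tcp_pos: [0.4747, -0.2322, 0.0892]
ee_rot: [[-0.124, -0.992, 0.001], [-0.992, 0.124, -0.0], [0.0, -0.001, -1.0]]
wrist_force: [0.4, 0.9, -2.8]
gripper_width: 0.804
gripper_force: 29.9
```

Emit:
step_arm --linear '[[0,0,1],[0,0,1],[0,0,0]]' --delta_rot '[[0,0,0],[0,0,0],[0,0,0]]' --grip '[66,66,66]'

```text
time_s: 36.33
tcp_pos: [0.4741, -0.2322, 0.0866]
ee_rot: [[-0.124, -0.992, 0.0], [-0.992, 0.124, 0.0], [-0.0, -0.0, -1.0]]
wrist_force: [0.5, -0.2, -2.1]
gripper_width: 0.799
gripper_force: 29.9
```

Emit:
step_arm --linear '[[0,0,1.5],[0,0,1.5],[0,0,0]]' --delta_rot '[[0,0,0],[0,0,0],[0,0,0]]' --grip '[66,66,66]'

```text
time_s: 36.7
tcp_pos: [0.4742, -0.2322, 0.084]
ee_rot: [[-0.124, -0.992, 0.0], [-0.992, 0.124, -0.0], [0.0, -0.0, -1.0]]
wrist_force: [-1.5, 0.5, 1.0]
gripper_width: 0.804
gripper_force: 29.9
```

The force shows the tin is standing on the board. Release, retreat and check.

Emit:
step_arm --linear '[[0,0,0],[0,0,0],[0,0,0],[0,0,-10],[0,0,-30],[0,0,-50],[0,0,-50],[0,0,-50],[0,0,-40],[0,0,0]]' --delta_rot '[[0,0,0],[0,0,0],[0,0,0],[0,0,0],[0,0,0],[0,0,0],[0,0,0],[0,0,0],[0,0,0],[0,0,0]]' --grip '[87,87,87,87,87,87,87,87,87,87]'

```text
time_s: 37.95
tcp_pos: [0.4756, -0.2327, 0.3183]
ee_rot: [[-0.124, -0.992, 0.009], [-0.992, 0.124, -0.003], [0.001, -0.009, -1.0]]
wrist_force: [-0.3, 0.5, -1.0]
gripper_width: 1.0
gripper_force: 0.0
```

Emit:
step_arm --linear '[[-40,20,0],[-40,20,0],[-40,20,0],[0,0,0]]' --delta_rot '[[0,0,0],[0,0,0],[0,0,0],[0,0,0]]' --grip '[87,87,87,87]'

```text
time_s: 38.45
tcp_pos: [0.4282, -0.1038, 0.3134]
ee_rot: [[-0.12, -0.993, -0.0], [-0.993, 0.12, 0.001], [-0.001, 0.0, -1.0]]
wrist_force: [-0.3, -1.3, 0.1]
gripper_width: 0.998
gripper_force: 0.0
```

Run:
```python
from fit import *
JAR=[np.r_[circ(.033,0),circ(.033,.08)],np.r_[circ(.025,.08),circ(.025,.105)]]
s=sense(); print(s["tcp_pos"],s["wrist_force"],s["gripper_width"])
for n in("top","side","wrist"):
    c=look(n,"tin",TIN,.474,-.231,[-.12],.006)
    look(n,"knob",KNOB,.4995,.2242,[1.62],.09,c)
    look(n,"jar_a",JAR,.479,-.124,[0],.006,c); look(n,"jar_a",JAR,.464,-.343,[0],.006,c)
    if n=="side": save(c,"end.png")
```

```text
[ 0.42821887 -0.10380604  0.3134431 ] [-0.31189975 -1.25076589  0.08119446] 0.9977573144573108
top knob 0.76 x 0.5002 y 0.2222 yaw 92.6 iou 0.960
top jar_a 0.82 x 0.4669 y -0.3476 yaw 15.9 iou 0.605
side tin 0.9 x 0.4754 y -0.2316 yaw -0.9 iou 0.790
side knob 0.7 x 0.5021 y 0.2254 yaw 85.8 iou 0.926
side jar_a 0.83 x 0.4788 y -0.1265 yaw 5.8 iou 0.944
side jar_a 0.6 x 0.4673 y -0.3535 yaw 4.4 iou 0.656
wrist tin 0.74 x 0.4729 y -0.2303 yaw -5.7 iou 0.961
wrist jar_a 0.62 x 0.4761 y -0.1219 yaw 1.4 iou 0.967
wrist jar_a 0.95 x 0.4651 y -0.3442 yaw 13.1 iou 0.975
```

View pics/end.png

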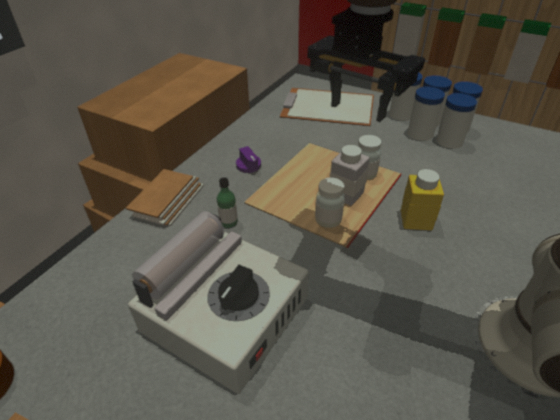

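The knob is on the shaft at (238,290), the tin is back in the row at (348,175), and the jars and glue haven't moved. The robot is touching nothing.

```bash
python3 -c "from station import finish_job; print(finish_job())"
```

```text
the job is handed in; nothing more can be done
None
```

The job is handed in at about 39 s: the knob is pressed home on the D-shaft (seated height confirmed with a 14 N press), the tin is back upright within about 1–2 mm of where it stood, the jars and glue show no sign of having moved, and everything is released.

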